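# Clear up the potters' table

### The arm

A 6-joint arm with a two-finger parallel gripper is mounted at the origin on the work surface. World frame = base frame: x ahead of the robot, y to its left, z up, the work surface at z = 0. Lengths are in m, angles in rad, forces in N, time in s.
With the tool pointing down it reaches from about 0.3 to 0.85 m from the base axis. Payload 4.2 kg.
Tool frame: the origin (TCP) lies at the very end of the fingers, on their centre line; the grasp point (between the pads) lies grasp_offset behind it (grasp_offset is the distance from the TCP to the grasp point, in m); z points along the fingers, y is the line along which they close (so a half turn about z gives the same grasp; the last joint's range is limited). The gripper opens to 91 mm and grips with 3 to 60 N. Pads are 32 mm wide; open, the fingers measure 118 mm over their backs; the gripper's body (76 mm by 178 mm) begins 60 mm behind the grasp point.
Start: joints at [-1.366, 0.32, 1.565, -0, 1.257, -0.02], TCP at [0.128, -0.561, 0.214] pointing down, gripper open.
Joint ranges: [-3.11, 3.11], [-0.84, 2.01], [0.21, 2.61], [-1.34, 4.49], [0.05, 2.63], [-2.56, 2.56]. Speed limits (rad/s): [2.57, 2.57, 3.14, 3.14, 3.14, 3.14].

### API

Orientations are given as [roll, pitch, yaw] about the fixed x, y, z axes, in that order (R = Rz(yaw) Ry(pitch) Rx(roll)).
In Python, from workcell import get_obs, get_image, close_job, grasp_offset gives the robot as it stands.
- The arm moves only by the tool step_arm, never from a script. Its arguments are lists of equal length, an entry for each row: "delta_pos": the shift along the tool's x, y, z scaled (see below), a list of three; "rot": the turn, a rotation vector about the tool's x, y, z scaled (see below), a list of three; "fingers": the opening, from 0 (shut) to 1 (fully open). In form: {"delta_pos": [[tx, ty, tz], ...], "rot": [[wx, wy, wz], ...], "fingers": [fingers, ...]}. A call has 1 to 5 rows; each row shifts and turns the commanded pose from where the row before left it, along the tool's axes as they then stand; what a row does not reach is not made up. The controller multiplies each number of a shift by 0.04 m and each number of a turn by 0.12 rad. A row lasts 1/12 s, in which the tool goes at most 41.7 mm and 7.16 degrees, less where a joint would pass 70% of its speed; a pose out of reach is approached as far as the arm can. A call with a number of a shift or a turn outside -1 to 1 is refused whole. A call with a gripper value outside its range is refused whole. The fingers move at their own pace and stop on an object; "force" is the grip in N (left out, the last holds). Time passes only in rows, so rows that do not move let the fingers close. It gives the time, the measured TCP pose, the force, the opening and the grip force at its end, in the units of the state.
- get_obs(): the state, without advancing time (a new reading comes with each control period).
- get_image(name): name is "scene" or "top"; returns a dict with "frame" (420x560x3 uint8, red, green, blue), "depth" (420x560 float32, m along the optical axis (not along the pixel's ray), 0 where there is no reading), "mtx" (3x3 intrinsics, pixels), "origin" and "attitude" of the camera in the world. Camera axes: x right, y down, z forward; pixel columns grow to the right and rows downward; lengths in m; the calibration is good to about 2 mm. A picture is of the moment at which its call begins.
- close_job(): hands the job in; it is judged then, once.
The state is a dict: "time": time; "q": joint angles; "joint_vel": joint speeds; "tau": joint torques, N m; "position": TCP position; "orientation": TCP orientation; "ft_force": force on the tool from outside, world axes, zero at the start; "moment": the same for the moment, N m; "width": opening from 0.0 (shut) to 1.0 (fully open); "grip_force": force on a finger pad.
Only numpy, scipy, OpenCV 4.12 (cv2) and the standard library are available. Lean on these libraries where they do the work, as an engineer would, in place of code of your own. Each camera call takes 0.05 s, during which the arm holds its last target. There are 200 camera calls.

### The job

Clear up this place at the potters' table: stand the blue-handled clay shaper in the blue jar and the wooden-handled loop tool in the terracotta jar, each handle end down, and hang the little yellow pail by its bail handle on the steel hook. Leave the jars standing upright, and leave the bowl, saucer, cup, cutter ring and glaze jar where they are.

Things in the scene. Friction and masses are not known exactly. Their poses are not given: they have to be found in the camera images.
- shaper: Clay shaper with a blue plastic handle and a dark rubber cone as head, 170 mm long. Origin: centre of its flat foot (handle end); z runs from foot to head. Handle: round bar 14 mm thick, z = 0 to 140 mm; then the head, 11 mm thick. Starts on the sloped rest, foot lowest, leaning 25 degrees from vertical, head towards the robot side. About 35 g.
- loop_tool: Trimming tool with a pale wooden handle and a small steel wire loop as head, 170 mm long. Origin: centre of its flat foot (handle end); z runs from foot to head. Handle: round bar 14 mm thick, z = 0 to 140 mm; then the loop, 14 mm wide. Starts on the sloped rest, foot lowest, leaning 25 degrees from vertical, head towards the robot side. About 35 g.
- rest: Wooden drying rest, fixed, 150 mm wide (y), 130 mm deep (x), 115 mm tall. Origin: underside centre of its deck. Its sloped board faces its +x, away from the robot; the two tools lie on it 40 mm either side of its middle (y), heads towards its -x. The board supports each handle up to 88 mm from the foot; above that the handles are free all round.
- blue_jar: Blue glazed narrow round jar with a foot, 85 mm tall, standing on the table; mouth and bore 28 mm across, outside 39 mm at the mouth and 52 mm at the foot, inner floor 7 mm above its underside. Origin: centre of the underside, z up. Loose, about 0.6 kg.
- terracotta_jar: Terracotta (red-brown) narrow round jar with a foot, 85 mm tall, standing on the table; mouth and bore 28 mm across, outside 39 mm at the mouth and 52 mm at the foot, inner floor 7 mm above its underside. Origin: centre of the underside, z up. Loose, about 0.6 kg.
- pail: Small yellow pail, open on top, 70 mm tall, 66 mm across the rim, with a stiff upright bail handle of 8 mm steel bar in its y-z plane: vertical legs at y = +-25 mm from z = 90 to 131 mm (58 mm over their outsides), level top bar along y at z = 136 mm (axis). Opening under the bar 42 mm wide, 60 mm high. Origin: centre of the underside, z up. 0.13 kg.
- pail_bail (a point): Middle of the axis of the bail's top bar, 136 mm above the pail's underside; axes as the pail's.
- hook: Steel hook stand, fixed: round foot (radius 65 mm, 12 mm thick, centred at x = -30 mm), post (14 mm thick, 224 mm tall) at the origin, level arm of 8 mm bar, axis at z = 220 mm, from the post to x = -100 mm, then turned up to a tip at x = -112 mm, top at z = 240 mm. Origin: on the table under the post; the arm points along its -x, towards the robot side.
- hook_seat (a point): Middle of the hook's arm: the point on top of the bar, 60 mm before the post, 224 mm above the table, where a bail would hang; axes as the hook's.
- hook_tip (a point): Top of the hook's upturned tip, 240 mm above the table.
- bowl: White bowl, 100 mm across, 45 mm tall; a bystander. Origin: centre of the underside.
- glaze_jar: Red glaze jar with a white cap, 60 mm across, 90 mm tall; a bystander. Origin: centre of the underside.
- cup: Orange cup, 72 mm across, 90 mm tall; a bystander. Origin: centre of the underside.
- cutter: Steel cutter ring, 84 mm across, 30 mm tall; a bystander. Origin: centre of the underside.
- saucer: Terracotta saucer bowl, 110 mm across, 30 mm tall; a bystander. Origin: centre of the underside.

How it is judged:
At the end, for the whole second after the job is handed in: Each tool stands head up in its jar (foot within 20 mm of the jar's underside height and 16 mm of its middle, tilt under 20 degrees), jars upright on the table; the pail hangs upright (20 degrees) from the hook's arm by its bail bar, middle within 30 mm of the arm; all at rest (horizontal distance between shaper and blue_jar below 0.016 m and z of shaper in the frame of blue_jar below 0.02 m and angle between each of shaper, loop_tool, pail's own z axis and vertical below 0.35 rad and angle between each of blue_jar, terracotta_jar's own z axis and vertical below 0.1 rad and height (world z) of each of blue_jar, terracotta_jar below 0.01 m and linear speed of each of shaper, blue_jar, loop_tool, terracotta_jar below 0.03 m/s and horizontal distance between loop_tool and terracotta_jar below 0.016 m and z of loop_tool in the frame of terracotta_jar below 0.02 m and contact force between pail and hook above 0.3 N and x of pail_bail in the frame of hook between -0.11 and 0 m and y of pail_bail in the frame of hook between -0.03 and 0.03 m and z of pail_bail in the frame of hook between 0.215 and 0.245 m and linear speed of pail below 0.05 m/s and angular speed of pail below 0.6 rad/s); the robot touches nothing.
It fails at once if one of the bystanders (bowl, saucer, cup, cutter ring, glaze jar) is shifted by more than 40 mm or knocked over (distance of any of bowl, glaze_jar, cup, cutter, saucer from where it was at the start of the episode above 0.04 m or angle between any of bowl, glaze_jar, cup, cutter, saucer's own z axis and vertical above 0.5 rad).
It also fails if it takes over 72 s, if anything falls off the work surface, if the arm or the gripper's body presses on something with over 40 N, if the wrist force passes 120 N, or if a joint passes its speed limit or range.

## Working session

There is one attempt and no reset: what is moved stays moved. The work goes in short steps, Python scripts to look and compute and a tool call to move; the robot and the scene stay as the last step left them, time stands still between calls to the robot, and variables do not carry over. Pictures are saved under pics/ and viewed, at most 10 in all, crops included, and the job is handed in when it is done.

Besides the shell and the picture viewer there is one more tool, called after ">>>" by a JSON object that holds its "api" and its "payload". step_arm: Moves the arm, as the interface text tells. Shifts and turns lie within -1 to 1; 1 stands for 0.04 m of shift or 0.12 rad of turn. Its arguments: {"type":"object","properties":{"delta_pos":{"type":"array"},"rot":{"type":"array"},"fingers":{"type":"array"},"force":{"type":"number"}},"required":["delta_pos","rot","fingers"]}

```bash
mkdir -p pics; ls
python3 - <<'E'
from workcell import *
import cv2,numpy as np
for n in("scene","top"):
    d=get_image(n); np.savez(n+"0.npz",**d); cv2.imwrite(f"pics/{n}0.png",d["frame"][:,:,::-1]); print(n,d["mtx"],d["origin"],d["attitude"])
print(get_obs(),grasp_offset)
E
```

```text
pics
scene [[467.95155559   0.         274.94970354]
 [  0.         467.95155559 208.3258729 ]
 [  0.           0.           1.        ]] [1.25757341 0.20408127 1.18014286] [-2.52593494  0.00961009  1.90751407]
top [[507.20490131   0.         271.26132763]
 [  0.         507.20490131 209.76679636]
 [  0.           0.           1.        ]] [ 0.43345884 -0.03471263  1.68553919] [-3.05080754 -0.01163545 -1.57012538]
{'time': 0.1, 'q': array([-1.36601299e+00,  3.20219031e-01,  1.56557451e+00, -3.85012658e-06,
        1.25738844e+00, -2.00094108e-02]), 'joint_vel': array([ 1.22790622e-03, -8.74762372e-04, -2.40979034e-03, -3.60142138e-05,
        2.14621300e-03, -5.58362517e-04]), 'tau': array([ 1.31874840e-03, -4.13332164e+01, -2.32510632e+01,  7.27451476e-02,
        4.21334244e-02, -6.68982352e-05]), 'position': array([ 0.12807075, -0.56008429,  0.2132027 ]), 'orientation': array([-3.14000357e+00, -2.81393703e-05,  2.24793912e-01]), 'ft_force': array([ 0.36615877, -0.0758451 ,  0.33352468]), 'moment': array([4.56957698e-03, 9.37976515e-05, 4.53252550e-02]), 'grip_force': 0.0, 'width': 0.9977109971210248} 0.0188
```

View pics/scene0.png

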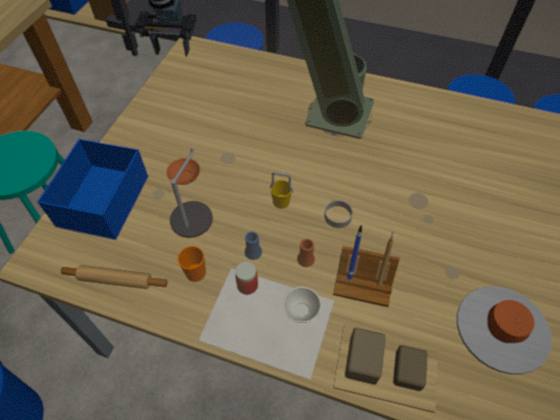

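View pics/top0.png

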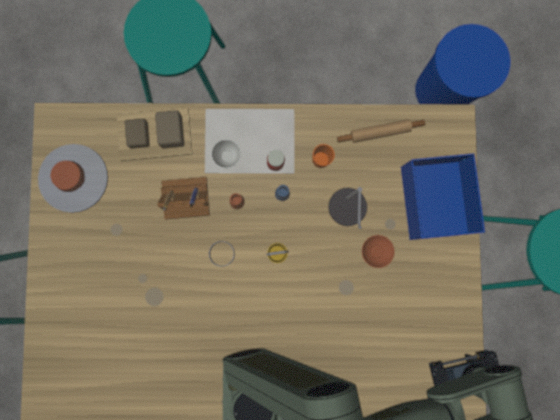

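The scene view shows the rest with its tools at (368,265), the jars at (253,245) and (307,252), the pail at (281,190) and the hook foot at (191,219). In the top view, the rest is at (185,198), the blue jar at (282,192), the terracotta jar at (237,201), the pail at (277,253), and the hook arm runs down column 360 over rows 190–228.

```bash
cat > h.py <<'E'
import numpy as np,cv2
from scipy.spatial.transform import Rotation as R
def cloud(d):
    v,u=np.mgrid[0:420,0:560]; K=d["mtx"]; z=d["depth"].astype(float)
    p=np.stack([(u-K[0,2])/K[0,0]*z,(v-K[1,2])/K[1,1]*z,z],-1)
    P=p@R.from_euler("xyz",d["attitude"]).as_matrix().T+d["origin"]; P[z==0]=np.nan; return P
def crop(d,P,u0,u1,v0,v1,zlo,zhi):
    p=P[v0:v1,u0:u1].reshape(-1,3); c=d["frame"][v0:v1,u0:u1].reshape(-1,3).astype(int)
    m=(p[:,2]>zlo)&(p[:,2]<zhi); return p[m],c[m]
E
python3 - <<'E'
from h import *
np.set_printoptions(precision=4,suppress=True)
T=dict(np.load("top0.npz"));S=dict(np.load("scene0.npz"));PT=cloud(T);PS=cloud(S)
def rep(n,p):
    c=cv2.minEnclosingCircle(p[:,:2].astype(np.float32)) if len(p) else None
    print(n,len(p),"med",np.median(p,0),"min",p.min(0),"max",p.max(0),"circ",c)
print("table z",np.nanmedian(PT[300:330,200:300,2]),np.nanmedian(PS[150:170,400:450,2]))
for n,b in dict(bluejar=(268,297,180,208),terra=(224,250,188,215),pail=(260,295,238,268),hookfoot=(325,370,180,230)).items():
    for lo,hi in {"bluejar":[(.075,.1)],"terra":[(.075,.1)],"pail":[(.06,.08),(.11,.16)],"hookfoot":[(.006,.02),(.2,.26)]}[n]:
        p,c=crop(T,PT,*b,lo,hi); rep("top "+n+str((lo,hi)),p)
for n,b in dict(bluejar=(240,266,228,262),terra=(294,320,236,270),pail=(265,297,168,212),hook=(160,215,145,240)).items():
    for lo,hi in {"bluejar":[(.075,.1)],"terra":[(.075,.1)],"pail":[(.06,.08),(.11,.16)],"hook":[(.006,.02),(.1,.19),(.2,.26)]}[n]:
        p,c=crop(S,PS,*b,lo,hi); rep("scene "+n+str((lo,hi)),p)
p,c=crop(T,PT,155,215,172,225,.005,.03);rep("rest",p)
a=[cv2.resize(T["frame"][165:275,150:400],None,fx=3,fy=3,interpolation=cv2.INTER_CUBIC)]
cv2.imwrite("pics/a.png",a[0][:,:,::-1]); cv2.imwrite("pics/b.png",cv2.resize(S["frame"][140:310,150:410],None,fx=3,fy=3,interpolation=cv2.INTER_CUBIC)[:,:,::-1])
E
```

```text
table z 0.00023124712232203137 0.0010765393678784374
top bluejar(0.075, 0.1) 62 med [ 0.6425 -0.0905  0.085 ] min [ 0.6239 -0.1094  0.0758] max [ 0.6618 -0.0715  0.0916] circ ((0.6428159475326538, -0.09051941335201263), 0.01935596391558647)
top terra(0.075, 0.1) 62 med [0.6148 0.0604 0.0857] min [0.5969 0.0427 0.0778] max [0.6326 0.0782 0.0924] circ ((0.6152887344360352, 0.06046430021524429), 0.019310442730784416)
top pail(0.06, 0.08) 75 med [ 0.4459 -0.0747  0.0686] min [ 0.4143 -0.1068  0.0608] max [ 0.4777 -0.0368  0.0787] circ ((0.4459344744682312, -0.07168243080377579), 0.0355379693210125)
top pail(0.11, 0.16) 49 med [ 0.4454 -0.0731  0.1385] min [ 0.4393 -0.1009  0.1302] max [ 0.4515 -0.0458  0.149 ] circ ((0.4439547657966614, -0.07340291142463684), 0.02799590304493904)
top hookfoot(0.006, 0.02) 1039 med [ 0.5959 -0.3005  0.012 ] min [ 0.5226 -0.3807  0.006 ] max [ 0.6867 -0.2331  0.02  ] circ ((0.6047091484069824, -0.30130258202552795), 0.10014764964580536)
top hookfoot(0.2, 0.26) 129 med [ 0.5775 -0.3061  0.2247] min [ 0.5135 -0.3127  0.2025] max [ 0.6335 -0.3016  0.2401] cir
[... 836 characters left out ...]
2) 1571 med [ 0.5817 -0.322   0.0129] min [ 0.3109 -0.5253  0.006 ] max [ 0.6783 -0.2333  0.02  ] circ ((0.48827308416366577, -0.379305899143219), 0.2001441866159439)
scene hook(0.1, 0.19) 104 med [ 0.6324 -0.3068  0.1466] min [ 0.6242 -0.3171  0.1001] max [ 0.6367 -0.3005  0.1892] circ ((0.6317332983016968, -0.30881795287132263), 0.00846503023058176)
scene hook(0.2, 0.26) 170 med [ 0.5925 -0.3076  0.2244] min [ 0.5139 -0.3195  0.2   ] max [ 0.6375 -0.3021  0.2425] circ ((0.5757232904434204, -0.3064082860946655), 0.06193923577666283)
rest 1062 med [0.5944 0.2279 0.0156] min [0.5384 0.1356 0.005 ] max [0.7128 0.3327 0.03  ] circ ((0.6299346089363098, 0.22866207361221313), 0.12334391474723816)
```

View pics/a.png

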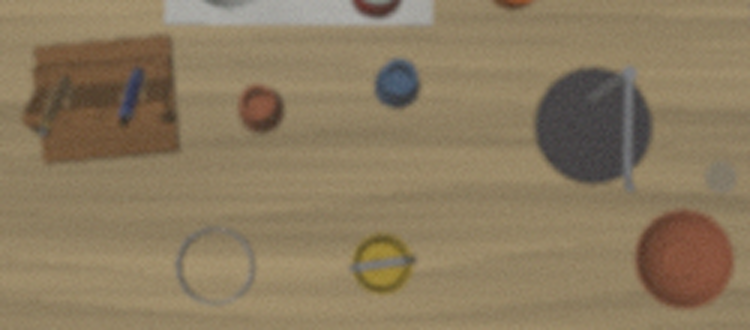

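View pics/b.png

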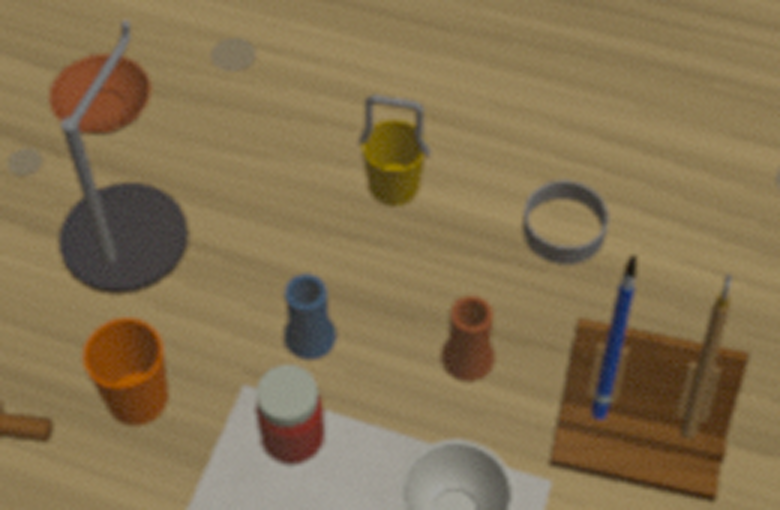

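The crops show the pail bail slightly yawed at about (383,264) in the top crop. The tools are tilted along near −x: the shaper at (131,95) and the loop tool at (57,105). The hook arm is nearly straight down at column 629. Next I fit the axes.

Run:
```python
from h import *
np.set_printoptions(precision=4,suppress=True)
T=dict(np.load("top0.npz"));S=dict(np.load("scene0.npz"));PT=cloud(T);PS=cloud(S)
def line(p):
    for _ in range(4):
        m=p.mean(0);d=np.linalg.svd(p-m)[2][0];r=np.linalg.norm((p-m)-np.outer((p-m)@d,d),axis=1);p=p[r<max(.008,2*np.median(r))] 
    d=d*np.sign(d[2]) if abs(d[2])>.5 else d
    return m,d,(p-m)@d
for n,P,D,b in(("top",PT,T,(260,295,238,268)),("scene",PS,S,(265,297,168,212))):
    p,_=crop(D,P,*b,.131,.16); m,d,t=line(p);print(n,"bar",m,d,t.min(),t.max())
for n,P,D,b in(("top",PT,T,(325,370,180,235)),("scene",PS,S,(160,215,145,240))):
    p,_=crop(D,P,*b,.213,.235); m,d,t=line(p);print(n,"arm",m,d,"ends",m+d*t.min(),m+d*t.max())
for n,P,D,b in(("top",PT,T,(150,220,170,228)),("scene",PS,S,(325,405,215,300))):
    # rest edges
    p,c=crop(D,P,*b,.003,.03); m=(c[:,0]-c[:,2]>40)
    print(n,"rest rect",cv2.minAreaRect(p[m&(c[:,0]<150)][:,:2].astype(np.float32)))
    p,c=crop(D,P,*b,.02,.2)
    blue=(c[:,2]>c[:,0]+15)
    m,d,t=line(p[blue]);print(n,"shaper",blue.sum(),m,d,"lean",np.degrees(np.arccos(d[2])),m+d*t.min(),m+d*t.max())
    q=p[(p[:,1]>.235)&(p[:,2]>.11)]; print("loop pts",len(q))
    if len(q)>5:
        m,d,t=line(q);print(n,"loop",len(t),m,d,"lean",np.degrees(np.arccos(d[2])),m+d*t.min(),m+d*t.max())
```

```text
top bar [ 0.445  -0.0717  0.1387] [-0.1425  0.9891 -0.0383] -0.026487057391024922 0.026606156519486914
scene bar [ 0.4464 -0.0744  0.1381] [ 0.1193 -0.9925 -0.0263] -0.028879337405972278 0.027616236795811152
top arm [ 0.5757 -0.3065  0.2246] [-0.9993  0.0343  0.0111] ends [ 0.6335 -0.3084  0.2239] [ 0.5164 -0.3044  0.2252]
scene arm [ 0.5807 -0.308   0.2247] [ 0.9996 -0.0241 -0.0113] ends [ 0.518  -0.3065  0.2254] [ 0.6351 -0.3093  0.224 ]
top rest rect ((0.6240243315696716, 0.2353396713733673), (0.19124053418636322, 0.2322244495153427), 0.06967386603355408)
top shaper 31 [0.6178 0.1891 0.1243] [-0.4244 -0.0416  0.9045] lean 25.2413959627918 [0.6478 0.192  0.0604] [0.5929 0.1866 0.1773]
loop pts 82
top loop 52 [0.5948 0.2653 0.149 ] [-0.4256  0.0037  0.9049] lean 25.188695355474785 [0.6133 0.2652 0.1095] [0.5721 0.2655 0.1973]
scene rest rect ((0.5458585023880005, 0.22063779830932617), (0.29140475392341614, 0.23661458492279053), 15.840651512145996)
scene shaper 183 [0.6242 0.19   0.1073] [-0.4229 -0.0349  0.9055] lean 25.11093098395313 [0.655  0.1925 0.0414] [0.5969 0.1877 0.1659]
loop pts 195
scene loop 147 [0.5979 0.266  0.1467] [-0.4619 -0.0411  0.886 ] lean 27.625961925613403 [0.617  0.2677 0.1101] [0.5743 0.2639 0.1919]
```

```bash
cat > p.py <<'E'
import sys
from h import *
from workcell import get_obs
np.set_printoptions(precision=4,suppress=True)
# usage: p.py x y z roll pitch yaw : turn first, then shift, in units of the moves
o=get_obs(); a=[float(eval(s,{"pi":np.pi})) for s in sys.argv[1:]]
R0=R.from_euler("xyz",o["orientation"]);R1=R.from_euler("xyz",a[3:])
w=(R0.inv()*R1).as_rotvec()/.12; d=R1.inv().apply(np.array(a[:3])-o["position"])/.04
print("t",o["time"],"pos",o["position"],"rpy",o["orientation"],"F",o["ft_force"],"w",o["width"],"g",o["grip_force"])
print("turn",w,"n",np.linalg.norm(w)," shift",d,"n",np.linalg.norm(d)," shift/row@0.95:",d/np.ceil(np.linalg.norm(d)/.95),np.ceil(np.linalg.norm(d)/.95))
E
python3 p.py .4455 -.0732 .19 pi 0 .13
```

```text
t 0.1 pos [ 0.1281 -0.5601  0.2132] rpy [-3.14   -0.      0.2248] F [ 0.3662 -0.0758  0.3335] w 0.9977109971210248 g 0.0
turn [-0.0132  0.0004  0.7899] n 0.7900603871309491  shift [  9.4467 -11.0407   0.5801] n 14.542094044351074  shift/row@0.95: [ 0.5904 -0.69    0.0363] 16.0
```

>>> {"api": "step_arm", "payload": {"delta_pos": [[0,0,0],[0.59,-0.69,0.036],[0.59,-0.69,0.036],[0.59,-0.69,0.036],[0.59,-0.69,0.036]], "rot": [[-0.013,0,0.79],[0,0,0],[0,0,0],[0,0,0],[0,0,0]], "fingers": [1,1,1,1,1], "force": 15}}

```text
time: 0.52
position: [0.2078, -0.4372, 0.2074]
orientation: [3.141, 0.0, 0.129]
ft_force: [0.8, 0.0, 0.6]
width: 1.002
grip_force: 0.0
```

>>> {"api": "step_arm", "payload": {"delta_pos": [[0.59,-0.69,0.036],[0.59,-0.69,0.036],[0.59,-0.69,0.036],[0.59,-0.69,0.036],[0.59,-0.69,0.036]], "rot": [[0,0,0],[0,0,0],[0,0,0],[0,0,0],[0,0,0]], "fingers": [1,1,1,1,1]}}

```text
time: 0.93
position: [0.307, -0.285, 0.2004]
orientation: [3.14, 0.0, 0.13]
ft_force: [0.3, 0.0, -0.1]
width: 0.998
grip_force: 0.0
```

>>> {"api": "step_arm", "payload": {"delta_pos": [[0.59,-0.69,0.036],[0.59,-0.69,0.036],[0.59,-0.69,0.036],[0.59,-0.69,0.036],[0.59,-0.69,0.036]], "rot": [[0,0,0],[0,0,0],[0,0,0],[0,0,0],[0,0,0]], "fingers": [1,1,1,1,1]}}

```text
time: 1.35
position: [0.4061, -0.1328, 0.193]
orientation: [3.14, 0.0, 0.13]
ft_force: [0.2, -0.6, 1.1]
width: 0.997
grip_force: 0.0
```

>>> {"api": "step_arm", "payload": {"delta_pos": [[0.59,-0.69,0.036],[0,0,0],[0,0,0]], "rot": [[0,0,0],[0,0,0],[0,0,0]], "fingers": [1,1,1]}}

```text
time: 1.6
position: [0.4258, -0.1028, 0.1913]
orientation: [3.14, 0.001, 0.134]
ft_force: [-0.9, -0.0, -0.3]
width: 1.001
grip_force: 0.0
```

```bash
python3 p.py .4455 -.0732 .095 pi 0 .13
```

```text
t 1.6 pos [ 0.4258 -0.1028  0.1913] rpy [3.1401 0.0011 0.1341] F [-0.9294 -0.0042 -0.3352] w 1.0007557837135188 g 0.0
turn [0.0124 0.0094 0.0345] n 0.03789819714982877  shift [ 0.5849 -0.6711  2.4069] n 2.5662180960289245  shift/row@0.95: [ 0.195  -0.2237  0.8023] 3.0
```

>>> {"api": "step_arm", "payload": {"delta_pos": [[0.3,-0.34,0],[0.29,-0.33,0],[0,0,0]], "rot": [[0,0,0.03],[0,0,0],[0,0,0]], "fingers": [1,1,1]}}

```text
time: 1.85
position: [0.4461, -0.0744, 0.1916]
orientation: [3.14, -0.001, 0.126]
ft_force: [-0.2, -0.7, 1.3]
width: 1.007
grip_force: 0.0
```

```bash
python3 p.py .4455 -.0732 .095 pi 0 .13
python3 - <<'E'
from workcell import *
import cv2
d=get_image("scene"); cv2.imwrite("pics/c.png",cv2.resize(d["frame"][80:260,180:400],None,fx=3,fy=3)[:,:,::-1])
E
```

```text
t 1.85 pos [ 0.4461 -0.0744  0.1916] rpy [ 3.1403 -0.0006  0.1264] F [-0.2053 -0.6792  1.2851] w 1.0066247252910885 g 0.0
turn [ 0.0104 -0.0048 -0.0297] n 0.031836122380386925  shift [-0.0112 -0.0305  2.4146] n 2.4148050529966927  shift/row@0.95: [-0.0037 -0.0102  0.8049] 3.0
```

View pics/c.png

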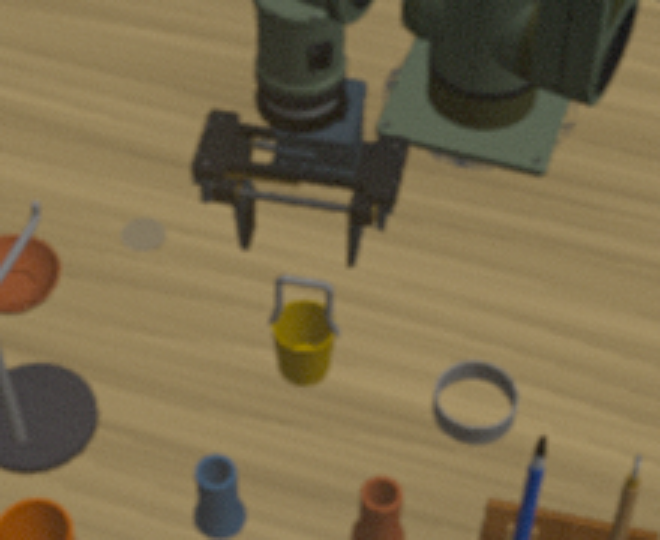

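The open fingers at (245,240) and (352,260) straddle the bail at (303,285), so I descend and close.

>>> {"api": "step_arm", "payload": {"delta_pos": [[0,0,0.8],[0,0,0.8],[0,0,0.8],[0,0,0],[0,0,0]], "rot": [[0,0,-0.03],[0,0,0],[0,0,0],[0,0,0],[0,0,0]], "fingers": [1,1,1,1,0.4]}}

```text
time: 2.32
position: [0.4439, -0.0758, 0.095]
orientation: [3.141, 0.004, 0.128]
ft_force: [-0.4, 0.4, 0.7]
width: 0.952
grip_force: 0.0
```

>>> {"api": "step_arm", "payload": {"delta_pos": [[0,0,0],[0,0,0],[0,0,0],[0,0,0],[0,0,0]], "rot": [[0,0,0],[0,0,0],[0,0,0],[0,0,0],[0,0,0]], "fingers": [0.4,0.4,0.4,0.4,0.4]}}

```text
time: 2.73
position: [0.4462, -0.0746, 0.0968]
orientation: [3.14, -0.002, 0.13]
ft_force: [0.4, 1.1, 4.5]
width: 0.631
grip_force: 14.9
```

>>> {"api": "step_arm", "payload": {"delta_pos": [[0,0,-0.6],[0,0,-0.7],[0,0,-0.7],[0,0,-0.7],[0,0,-0.6]], "rot": [[0,0,0],[0,0,0],[0,0,0],[0,0,0],[0,0,0]], "fingers": [0.4,0.4,0.4,0.4,0.4]}}

```text
time: 3.15
position: [0.4456, -0.0745, 0.2297]
orientation: [3.139, -0.001, 0.13]
ft_force: [0.0, -1.1, -2.2]
width: 0.629
grip_force: 14.9
```

```bash
python3 p.py .45 -.303 .225 pi 0 -.03;python3 - <<'E'
from h import *
from workcell import *
for n in("top","scene"):
    d=get_image(n);P=cloud(d);c=d["frame"].astype(int)
    m=(c[:,:,0]>110)&(c[:,:,2]<60)&(c[:,:,1]>90)&(P[:,:,2]>.05)&(P[:,:,2]<.3)
    p=P[m];print(n,m.sum(),p.min(0) if m.any() else 0,p.max(0)if m.any() else 0)
E
```

```text
t 3.15 pos [ 0.4456 -0.0745  0.2297] rpy [ 3.1392 -0.0015  0.1304] F [ 0.0049 -1.0934 -2.2294] w 0.6294543385539589 g 14.90697406232357
turn [ 0.0185 -0.014   1.3362] n 1.3364379821732855  shift [0.2824 5.7065 0.1187] n 5.7147645310660335  shift/row@0.95: [0.0403 0.8152 0.017 ] 7.0
top 28 [ 0.60386551 -0.25104357  0.08343086] [0.78251971 0.1723369  0.11104006]
scene 256 [ 0.4148449  -0.25692488  0.06669255] [0.7906625  0.30192245 0.21556581]
```

>>> {"api": "step_arm", "payload": {"delta_pos": [[0,0,0],[0,0,0],[0.04,0.75,0.03],[0.04,0.75,0.03],[0.04,0.75,0.03]], "rot": [[0,0,0.67],[0,0,0.67],[0,0,0],[0,0,0],[0,0,0]], "fingers": [0.4,0.4,0.4,0.4,0.4]}}

```text
time: 3.67
position: [0.4468, -0.1651, 0.2231]
orientation: [3.14, 0.001, -0.029]
ft_force: [0.1, 0.0, -0.8]
width: 0.635
grip_force: 14.9
```

>>> {"api": "step_arm", "payload": {"delta_pos": [[0.04,0.75,0.03],[0.04,0.75,0.03],[0.04,0.75,0.03],[0.04,0.75,0.02],[0,0.4,0]], "rot": [[0,0,0],[0,0,0],[0,0,0],[0,0,0],[0,0,0]], "fingers": [0.4,0.4,0.4,0.4,0.4]}}

```text
time: 4.08
position: [0.4491, -0.3034, 0.2183]
orientation: [3.14, 0.002, -0.032]
ft_force: [-0.6, -0.6, -1.0]
width: 0.638
grip_force: 14.9
```

>>> {"api": "step_arm", "payload": {"delta_pos": [[0,0,0],[0,0,0]], "rot": [[0,0,0],[0,0,0]], "fingers": [0.4,0.4]}}

```text
time: 4.25
position: [0.449, -0.3007, 0.2186]
orientation: [-3.141, 0.002, -0.032]
ft_force: [-0.9, 0.4, -0.3]
width: 0.635
grip_force: 14.9
```

```bash
python3 p.py .57 -.307 .222 pi 0 -.03;python3 - <<'E'
from workcell import *
import cv2
d=get_image("scene"); cv2.imwrite("pics/d.png",cv2.resize(d["frame"][60:240,120:340],None,fx=3,fy=3)[:,:,::-1])
E
```

```text
t 4.25 pos [ 0.449  -0.3007  0.2186] rpy [-3.1412  0.002  -0.0323] F [-0.8982  0.3676 -0.3101] w 0.6353273822527347 g 14.9033397808671
turn [-0.0035  0.017  -0.0194] n 0.02603574529264366  shift [ 3.029   0.0655 -0.086 ] n 3.0309649069025504  shift/row@0.95: [ 0.7573  0.0164 -0.0215] 4.0
```

View pics/d.png

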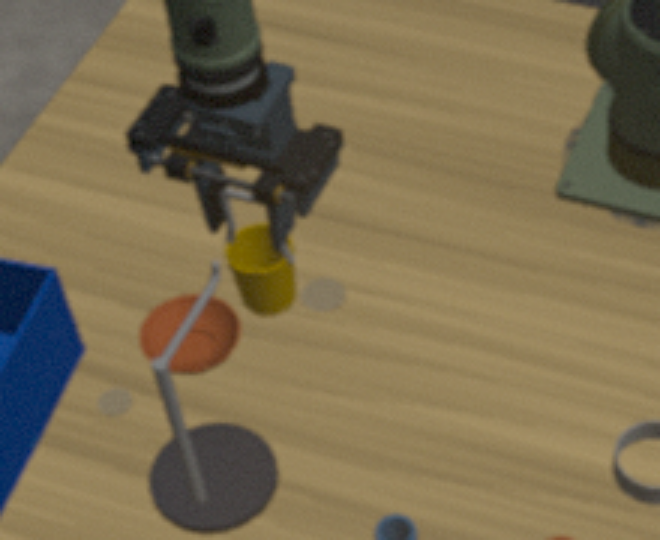

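The pail hangs upright in the gripper at (265,270), level with the hook tip at (215,268). I go forward over the arm.

>>> {"api": "step_arm", "payload": {"delta_pos": [[0.5,0.06,-0.04],[0.6,0,-0.04],[0.7,0,0],[0.7,0,0],[0.5,0,0]], "rot": [[0,0,0],[0,0,0],[0,0,0],[0,0,0],[0,0,0]], "fingers": [0.4,0.4,0.4,0.4,0.4]}}

```text
time: 4.72
position: [0.5717, -0.3049, 0.2229]
orientation: [3.141, -0.001, -0.029]
ft_force: [-0.3, -1.5, -0.8]
width: 0.634
grip_force: 14.9
```

>>> {"api": "step_arm", "payload": {"delta_pos": [[0,0,0],[0,0,0.3],[0,0,0.2],[0,0,0]], "rot": [[0,0,0],[0,0,0],[0,0,0],[0,0,0]], "fingers": [0.4,0.4,0.4,0.4]}}

```text
time: 5.05
position: [0.5679, -0.3051, 0.2009]
orientation: [-3.141, 0.005, -0.03]
ft_force: [-0.9, 0.2, -0.5]
width: 0.633
grip_force: 14.9
```

```bash
python3 p.py .57 -.307 .188 pi 0 -.03
```

```text
t 5.05 pos [ 0.5679 -0.3051  0.2009] rpy [-3.1406  0.0045 -0.0296] F [-0.939   0.1578 -0.4742] w 0.6331374809189118 g 14.905892349779606
turn [-0.0081  0.0379  0.0029] n 0.038866819387865965  shift [0.0527 0.0463 0.3225] n 0.3300324004252908  shift/row@0.95: [0.0527 0.0463 0.3225] 1.0
```

>>> {"api": "step_arm", "payload": {"delta_pos": [[0,0,0.15],[0,0,0.1],[0,0,0.05],[0,0,0]], "rot": [[0,0,0],[0,0,0],[0,0,0],[0,0,0]], "fingers": [0.4,0.4,0.4,0.4]}}

```text
time: 5.38
position: [0.5692, -0.3068, 0.1909]
orientation: [3.14, 0.0, -0.031]
ft_force: [0.7, 0.3, -1.2]
width: 0.633
grip_force: 14.9
```

>>> {"api": "step_arm", "payload": {"delta_pos": [[0,0,0.04],[0,0,0]], "rot": [[0,0,0],[0,0,0]], "fingers": [0.4,0.4]}}

```text
time: 5.55
position: [0.5696, -0.307, 0.1898]
orientation: [3.14, -0.001, -0.031]
ft_force: [-0.2, -0.1, -1.3]
width: 0.633
grip_force: 14.9
```

>>> {"api": "step_arm", "payload": {"delta_pos": [[0,0,0.02],[0,0,0],[0,0,0],[0,0,0],[0,0,0]], "rot": [[0,0,0],[0,0,0],[0,0,0],[0,0,0],[0,0,0]], "fingers": [0.64,0.68,0.8,0.95,1]}}

```text
time: 5.97
position: [0.5698, -0.307, 0.1892]
orientation: [3.14, -0.001, -0.031]
ft_force: [-0.3, -0.5, -0.1]
width: 0.871
grip_force: 0.0
```

>>> {"api": "step_arm", "payload": {"delta_pos": [[0,0,0],[0,0,0],[0,0,0],[0,0,0],[0,0,0]], "rot": [[0,0,0],[0,0,0],[0,0,0],[0,0,0],[0,0,0]], "fingers": [1,1,1,1,1]}}

```text
time: 6.38
position: [0.5696, -0.3069, 0.1889]
orientation: [3.14, -0.0, -0.031]
ft_force: [-0.2, -0.4, -0.2]
width: 0.999
grip_force: 0.0
```

>>> {"api": "step_arm", "payload": {"delta_pos": [[0,0,-0.4],[0,0,-0.8],[0,0,-0.9],[0,0,-0.7],[0,0,0]], "rot": [[0,0,0],[0,0,0],[0,0,0],[0,0,0],[0,0,0]], "fingers": [1,1,1,1,1]}}

```text
time: 6.8
position: [0.5719, -0.308, 0.3083]
orientation: [3.134, -0.012, -0.031]
ft_force: [-0.2, -0.0, -0.1]
width: 0.998
grip_force: 0.0
```

```bash
python3 p.py .48 .10 .30 pi -.4363 .095;python3 - <<'E'
from workcell import *
import cv2
d=get_image("scene"); cv2.imwrite("pics/e.png",cv2.resize(d["frame"][60:240,120:340],None,fx=3,fy=3)[:,:,::-1])
E
```

```text
t 6.8 pos [ 0.5719 -0.308   0.3083] rpy [ 3.1339 -0.0121 -0.0308] F [-0.2462 -0.0068 -0.0823] w 0.9978285842886507 g 0.0
turn [ 0.2978  3.5342 -1.0161] n 3.689410113381946  shift [ -1.2829 -10.3719  -0.3686] n 10.457385095757125  shift/row@0.95: [-0.1069 -0.8643 -0.0307] 12.0
```

View pics/e.png

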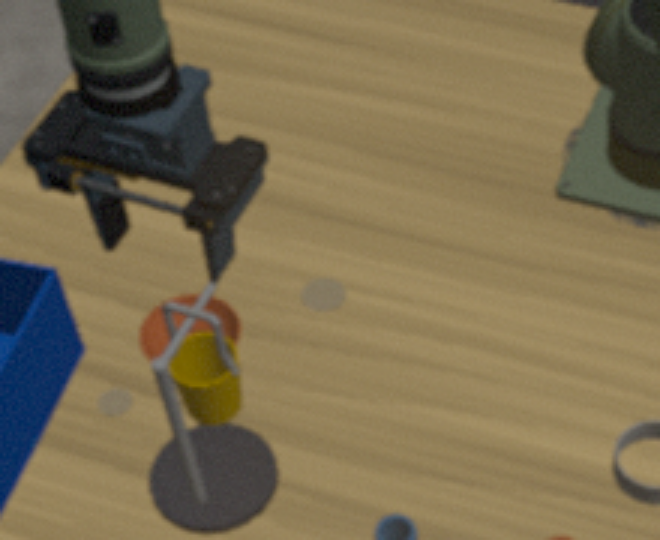

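The pail hangs from the hook arm at (205,370). I move on to the shaper.

>>> {"api": "step_arm", "payload": {"delta_pos": [[0,0,0],[0,0,0],[0,0,0],[0,0,0],[0,0,0]], "rot": [[0.075,0.88,-0.255],[0.075,0.88,-0.255],[0.075,0.88,-0.255],[0.075,0.88,-0.255],[0,0,0]], "fingers": [1,1,1,1,1]}}

```text
time: 7.27
position: [0.5646, -0.3058, 0.2971]
orientation: [-3.128, -0.419, 0.087]
ft_force: [-1.6, -0.4, -0.5]
width: 1.003
grip_force: 0.0
```

```bash
python3 p.py .562 .185 .235 pi -.4363 .095
```

```text
t 7.2667 pos [ 0.5646 -0.3058  0.2971] rpy [-3.1276 -0.4189  0.0873] F [-1.5682 -0.3647 -0.5055] w 1.003156911525347 g 0.0
turn [-0.0899  0.1447 -0.0596] n 0.18051777227255209  shift [  0.3414 -12.2196   1.8715] n 12.366798083937285  shift/row@0.95: [ 0.0244 -0.8728  0.1337] 14.0
```

>>> {"api": "step_arm", "payload": {"delta_pos": [[0.02,-0.87,0],[0.02,-0.87,0],[0.02,-0.87,0],[0.02,-0.87,0.1],[0.02,-0.87,0.17]], "rot": [[0,0,0],[0,0,0],[0,0,0],[0,0,0],[0,0,0]], "fingers": [1,1,1,1,1]}}

```text
time: 7.68
position: [0.5613, -0.1314, 0.2942]
orientation: [-3.133, -0.423, 0.091]
ft_force: [1.2, -0.1, 0.0]
width: 0.998
grip_force: 0.0
```

>>> {"api": "step_arm", "payload": {"delta_pos": [[0.02,-0.87,0.18],[0.02,-0.87,0.18],[0.02,-0.87,0.18],[0.02,-0.87,0.18],[0.02,-0.87,0.18]], "rot": [[0,0,0],[0,0,0],[0,0,0],[0,0,0],[0,0,0]], "fingers": [1,1,1,1,1]}}

```text
time: 8.1
position: [0.5629, 0.0445, 0.2637]
orientation: [-3.134, -0.422, 0.092]
ft_force: [0.5, -0.3, -1.0]
width: 1.003
grip_force: 0.0
```

>>> {"api": "step_arm", "payload": {"delta_pos": [[0.02,-0.87,0.18],[0.02,-0.87,0.18],[0.02,-0.6,0.18],[0,0,0],[0,0,0]], "rot": [[0,0,0],[0,0,0],[0,0,0],[0,0,0],[0,0,0]], "fingers": [1,1,1,1,1]}}

```text
time: 8.52
position: [0.5649, 0.1384, 0.2452]
orientation: [-3.135, -0.421, 0.095]
ft_force: [-0.5, -0.5, 0.0]
width: 1.002
grip_force: 0.0
```

```bash
python3 p.py .562 .1854 .2317 pi -.4363 .095
```

```text
t 8.5167 pos [0.5649 0.1384 0.2452] rpy [-3.1345 -0.4212  0.0952] F [-0.541  -0.5183  0.0067] w 1.002058863194021 g 0.0
turn [-0.0596  0.1262  0.0012] n 0.1396273227606622  shift [-0.1067 -1.1754  0.3237] n 1.223851690005538  shift/row@0.95: [-0.0533 -0.5877  0.1619] 2.0
```

>>> {"api": "step_arm", "payload": {"delta_pos": [[-0.05,-0.59,0.16],[-0.05,-0.58,0.16],[0,0,0],[0,0,0]], "rot": [[-0.06,0.126,0],[0,0,0],[0,0,0],[0,0,0]], "fingers": [1,1,1,1]}}

```text
time: 8.85
position: [0.5623, 0.1833, 0.2328]
orientation: [-3.142, -0.438, 0.093]
ft_force: [0.2, -0.1, 0.1]
width: 0.998
grip_force: 0.0
```

```bash
python3 p.py .608 .1898 .132 pi -.4363 .095
python3 - <<'E'
from workcell import *
import cv2,numpy as np
a=get_image("scene")["frame"][160:310,270:410];b=get_image("top")["frame"][140:260,110:270]
cv2.imwrite("pics/f.png",np.hstack([cv2.resize(a,(400,430)),cv2.resize(b,(400,430))])[:,:,::-1])
E
```

```text
t 8.85 pos [0.5623 0.1833 0.2328] rpy [-3.1415 -0.4377  0.0926] F [ 0.1896 -0.0847  0.1319] w 0.9977431814158885 g 0.0
turn [ 0.0081 -0.0114 -0.0181] n 0.022923310835315514  shift [-0.0213 -0.0532  2.7717] n 2.772292273999777  shift/row@0.95: [-0.0071 -0.0177  0.9239] 3.0
```

View pics/f.png

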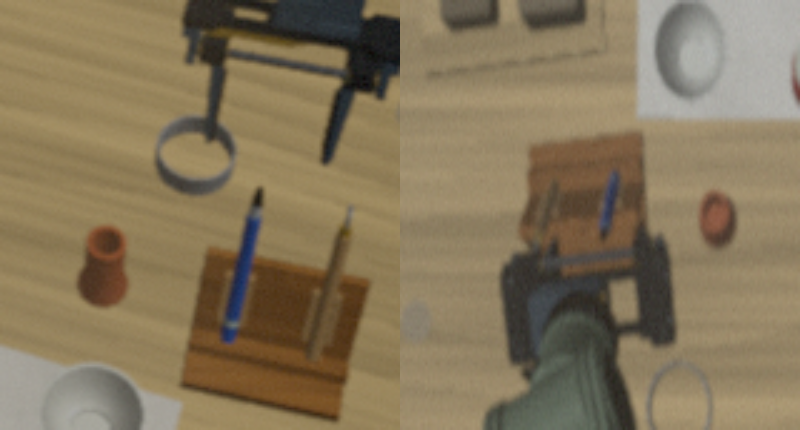

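The fingers at (212,130) and (335,150) lie either side of the shaper head at (258,195). The right one is near the loop tool, so I narrow the opening before advancing along the axis.

>>> {"api": "step_arm", "payload": {"delta_pos": [[-0.02,-0.05,0],[0,0,0.3],[0,0,0.6],[0,0,0.6],[0,0,0.5]], "rot": [[0,0,0],[0,0,0],[0,0,0],[0,0,0],[0,0,0]], "fingers": [0.6,0.6,0.6,0.6,0.6]}}

```text
time: 9.37
position: [0.5957, 0.1877, 0.1599]
orientation: [-3.14, -0.439, 0.09]
ft_force: [0.5, 1.1, 0.1]
width: 0.664
grip_force: 0.0
```

>>> {"api": "step_arm", "payload": {"delta_pos": [[0,0,0.4],[0,0,0.3],[0,0,0]], "rot": [[0,0,0],[0,0,0],[0,0,0]], "fingers": [0.6,0.6,0.6]}}

```text
time: 9.62
position: [0.6067, 0.1887, 0.1326]
orientation: [-3.141, -0.435, 0.091]
ft_force: [-0.2, -0.9, -0.6]
width: 0.6
grip_force: 0.0
```

```bash
python3 p.py .608 .1898 .132 pi -.4363 .095
```

```text
t 9.6167 pos [0.6067 0.1887 0.1326] rpy [-3.1415 -0.435   0.0908] F [-0.1571 -0.8797 -0.5681] w 0.5999640968515794 g 0.0
turn [ 0.0137  0.0112 -0.0314] n 0.036050066398442965  shift [ 0.0256 -0.0241  0.0296] n 0.04601101922155204  shift/row@0.95: [ 0.0256 -0.0241  0.0296] 1.0
```

Close.

>>> {"api": "step_arm", "payload": {"delta_pos": [[0,0,0],[0,0,0],[0,0,0],[0,0,0],[0,0,0]], "rot": [[0,0,0],[0,0,0],[0,0,0],[0,0,0],[0,0,0]], "fingers": [0,0,0,0,0], "force": 20}}

```text
time: 10.03
position: [0.6071, 0.1901, 0.1361]
orientation: [-3.14, -0.44, 0.092]
ft_force: [-0.3, -0.2, 1.1]
width: 0.269
grip_force: 0.0
```

>>> {"api": "step_arm", "payload": {"delta_pos": [[0,0,0],[0,0,0],[0,0,0],[0,0,0],[0,0,0]], "rot": [[0,0,0],[0,0,0],[0,0,0],[0,0,0],[0,0,0]], "fingers": [0,0,0,0,0]}}

```text
time: 10.45
position: [0.6071, 0.19, 0.1356]
orientation: [-3.14, -0.44, 0.092]
ft_force: [-1.0, -0.8, 3.9]
width: 0.146
grip_force: 20.0
```

>>> {"api": "step_arm", "payload": {"delta_pos": [[0,0,-0.3],[0,0,-0.6],[0,0,-0.8],[0,0,-0.8],[0,0,-0.6]], "rot": [[0,0,0],[0,0,0],[0,0,0],[0,0,0],[0,0,0]], "fingers": [0,0,0,0,0]}}

```text
time: 10.87
position: [0.5536, 0.185, 0.25]
orientation: [-3.139, -0.44, 0.092]
ft_force: [0.2, 0.3, -1.0]
width: 0.146
grip_force: 20.0
```

>>> {"api": "step_arm", "payload": {"delta_pos": [[0,0,-0.4],[0,0,0],[0,0,0],[0,0,0],[0,0,0]], "rot": [[0,0,0],[0,-0.9,0],[0,-0.9,0],[0,-0.9,0],[0,-0.9,0]], "fingers": [0,0,0,0,0]}}

```text
time: 11.28
position: [0.5471, 0.1846, 0.2637]
orientation: [-3.139, -0.004, 0.093]
ft_force: [-0.0, 0.3, -0.8]
width: 0.146
grip_force: 20.0
```

```bash
python3 p.py .6428 -.091 .27 pi 0 .09
```

```text
t 11.2833 pos [0.5471 0.1846 0.2637] rpy [-3.139  -0.0037  0.0933] F [-0.0319  0.3478 -0.7666] w 0.14613721761741902 g 19.99868094921112
turn [-0.0216 -0.0311  0.0276] n 0.046820350090538684  shift [ 1.764   7.0764 -0.1566] n 7.29463148979853  shift/row@0.95: [ 0.2205  0.8845 -0.0196] 8.0
```

>>> {"api": "step_arm", "payload": {"delta_pos": [[0.22,0.88,-0.02],[0.22,0.88,-0.02],[0.22,0.88,-0.02],[0.22,0.88,-0.02],[0.22,0.88,-0.02]], "rot": [[-0.02,-0.03,0.03],[0,0,0],[0,0,0],[0,0,0],[0,0,0]], "fingers": [0,0,0,0,0]}}

```text
time: 11.7
position: [0.6071, 0.0116, 0.2664]
orientation: [3.141, -0.003, 0.09]
ft_force: [0.2, -0.1, -1.1]
width: 0.145
grip_force: 20.0
```

>>> {"api": "step_arm", "payload": {"delta_pos": [[0.22,0.88,0],[0.22,0.88,0],[0.22,0.88,0],[0,0,0],[0,0,0]], "rot": [[0,0,0],[0,0,0],[0,0,0],[0,0,0],[0,0,0]], "fingers": [0,0,0,0,0]}}

```text
time: 12.12
position: [0.6428, -0.0914, 0.2658]
orientation: [3.141, -0.002, 0.086]
ft_force: [0.1, 1.0, -0.5]
width: 0.148
grip_force: 20.0
```

```bash
cat > m.py <<'E'
import sys
from h import *
from workcell import *
np.set_printoptions(precision=4,suppress=True)
# held tool, seen below the fingers: line fit on points within 25 mm of the TCP's vertical
o=get_obs();t=o["position"]
for n in("scene","top"):
    d=get_image(n);P=cloud(d);q=P.reshape(-1,3);c=d["frame"].reshape(-1,3).astype(int)
    k=(np.hypot(q[:,0]-t[0],q[:,1]-t[1])<.03)&(q[:,2]<t[2]-.004)&(q[:,2]>t[2]-.13)&(q[:,2]>.092)
    q=q[k];print(n,len(q),"tcp",t)
    if len(q)<8: continue
    m=np.median(q,0);b=np.linalg.svd(q-q.mean(0))[2][0];b*=np.sign(b[2]);zlo=q[:,2].min()
    print(" mean",q.mean(0),"dir",b,"zlo",zlo,"off@mid",(q.mean(0)-t)[:2],"at foot",(q.mean(0)+b*(zlo-q[:,2].mean())/b[2]-t)[:2])
E
python3 m.py;python3 p.py .6428 -.091 .22 pi 0 .09
python3 - <<'E'
from workcell import *
import cv2
d=get_image("scene"); cv2.imwrite("pics/g.png",cv2.resize(d["frame"][110:310,180:410],None,fx=3,fy=3)[:,:,::-1])
E
```

```text
scene 114 tcp [ 0.6428 -0.0914  0.2658]
 mean [ 0.6453 -0.0923  0.2069] dir [ 0.0081 -0.0127  0.9999] zlo 0.15759825361046076 off@mid [ 0.0025 -0.0009] at foot [ 0.0021 -0.0002]
top 1 tcp [ 0.6428 -0.0914  0.2658]
t 12.2167 pos [ 0.6424 -0.0891  0.2663] rpy [ 3.1416 -0.0025  0.0891] F [ 0.1942  0.887  -1.079 ] w 0.14521723028658523 g 19.99839037656784
turn [ 0.0003 -0.0207 -0.0079] n 0.022105609332582255  shift [0.005  0.0474 1.1574] n 1.1583450951874605  shift/row@0.95: [0.0025 0.0237 0.5787] 2.0
```

View pics/g.png

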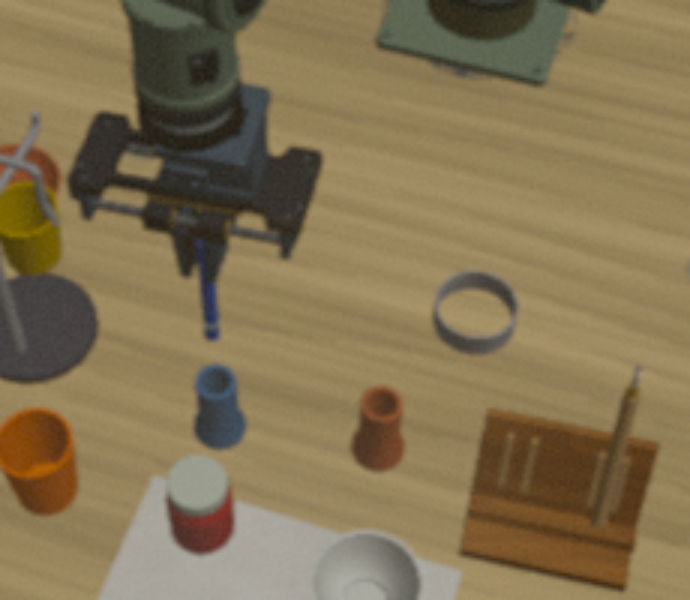

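The shaper hangs upright at (208,300), right above the blue jar mouth at (216,383). Lowering now.

>>> {"api": "step_arm", "payload": {"delta_pos": [[0.06,0.04,0.3],[0,0,0.5],[0,0,0.5],[0,0,0.3],[0,0,0]], "rot": [[0,-0.02,0],[0,0,0],[0,0,0],[0,0,0],[0,0,0]], "fingers": [0,0,0,0,0]}}

```text
time: 12.68
position: [0.6434, -0.0898, 0.1983]
orientation: [-3.141, 0.006, 0.091]
ft_force: [-0.2, 0.6, -0.5]
width: 0.146
grip_force: 20.0
```

```bash
python3 m.py;python3 p.py .645 -.0905 .117 pi 0 .09
```

```text
scene 100 tcp [ 0.6434 -0.0898  0.1983]
 mean [ 0.6456 -0.0906  0.1399] dir [ 0.0222 -0.0163  0.9996] zlo 0.09223506537325465 off@mid [ 0.0023 -0.0009] at foot [ 0.0012 -0.0001]
top 3 tcp [ 0.6434 -0.0898  0.1983]
t 12.7833 pos [ 0.6454 -0.0904  0.2019] rpy [3.1408 0.0002 0.0902] F [ 0.0956 -0.1673  0.2871] w 0.14595403219536307 g 19.99835729598999
turn [0.007  0.0013 0.0015] n 0.0072695281369497865  shift [-0.0095  0.0025  2.1225] n 2.1225511643171093  shift/row@0.95: [-0.0032  0.0008  0.7075] 3.0
```

>>> {"api": "step_arm", "payload": {"delta_pos": [[0,0,0.3],[0,0,0.5],[0,0,0.5],[0,0,0.4],[0,0,0.2]], "rot": [[0,0,0],[0,0,0],[0,0,0],[0,0,0],[0,0,0]], "fingers": [0,0,0,0,0]}}

```text
time: 13.2
position: [0.6453, -0.0909, 0.1254]
orientation: [3.141, 0.0, 0.09]
ft_force: [-0.6, -0.0, -0.6]
width: 0.148
grip_force: 20.0
```

>>> {"api": "step_arm", "payload": {"delta_pos": [[0,0,0.1],[0,0,0.05],[0,0,0]], "rot": [[0,0,0],[0,0,0],[0,0,0]], "fingers": [0,0,0]}}

```text
time: 13.45
position: [0.6463, -0.0914, 0.1212]
orientation: [3.14, -0.002, 0.089]
ft_force: [-0.2, -0.1, -0.9]
width: 0.148
grip_force: 20.0
```

>>> {"api": "step_arm", "payload": {"delta_pos": [[0,0,0.1],[0,0,0],[0,0,0],[0,0,0],[0,0,0]], "rot": [[0,0,0],[0,0,0],[0,0,0],[0,0,0],[0,0,0]], "fingers": [0,0,0.3,0.6,0.6]}}

```text
time: 13.87
position: [0.6459, -0.0915, 0.1168]
orientation: [3.14, -0.002, 0.089]
ft_force: [-0.3, -0.1, -1.6]
width: 0.337
grip_force: 0.0
```

>>> {"api": "step_arm", "payload": {"delta_pos": [[0,0,0],[0,0,0],[0,0,0],[0,0,0],[0,0,0]], "rot": [[0,0,0],[0,0,0],[0,0,0],[0,0,0],[0,0,0]], "fingers": [0.6,0.6,0.6,0.6,0.6]}}

```text
time: 14.28
position: [0.6457, -0.0914, 0.1163]
orientation: [3.14, -0.001, 0.089]
ft_force: [0.9, 0.1, -0.1]
width: 0.6
grip_force: 0.0
```

>>> {"api": "step_arm", "payload": {"delta_pos": [[0,0,-0.5],[0,0,-0.8],[0,0,-0.8],[0,0,-0.8],[0,0,-0.6]], "rot": [[0,0,0],[0,0,0],[0,0,0],[0,0,0],[0,0,0]], "fingers": [0.6,0.6,0.6,0.6,0.6]}}

```text
time: 14.7
position: [0.6461, -0.0913, 0.2594]
orientation: [3.14, -0.004, 0.089]
ft_force: [0.2, -0.5, 0.2]
width: 0.601
grip_force: 0.0
```

```bash
python3 p.py .553 .263 .255 pi -.4363 .095
python3 - <<'E'
from h import *
from workcell import *
np.set_printoptions(precision=4,suppress=True)
d=get_image("scene");P=cloud(d);q=P.reshape(-1,3)
k=(np.hypot(q[:,0]-.643,q[:,1]+.091)<.04)&(q[:,2]>.095)&(q[:,2]<.2);q=q[k]
b=np.linalg.svd(q-q.mean(0))[2][0];print(len(q),q.mean(0),b,q[:,2].max())
# loop tool now
c=d["frame"].astype(int);q=P[215:300,325:405].reshape(-1,3);q=q[(q[:,1]>.23)&(q[:,1]<.3)&(q[:,2]>.12)&(q[:,2]<.21)]
print("loop",len(q),q.mean(0),q.max(0))
E
```

```text
t 14.7 pos [ 0.6461 -0.0913  0.2594] rpy [ 3.1397 -0.0041  0.0888] F [ 0.1965 -0.5278  0.2255] w 0.6007201296472229 g 0.0
turn [ 0.0271  3.6021 -0.047 ] n 3.6024777237716266  shift [-1.3847 -9.039  -0.5233] n 9.159427970792349  shift/row@0.95: [-0.1385 -0.9039 -0.0523] 10.0
88 [ 0.6478 -0.0926  0.1384] [-0.0401 -0.0119  0.9991] 0.18053988906893803
loop 130 [0.5954 0.2656 0.1514] [0.6155 0.2738 0.1947]
```

The shaper stands in the blue jar at about 2° of tilt. On to the loop tool.

>>> {"api": "step_arm", "payload": {"delta_pos": [[0,0,0],[0,0,0],[0,0,0],[0,0,0],[0,0,0]], "rot": [[0,0.9,0],[0,0.9,0],[0,0.9,0],[0,0.9,-0.04],[0,0,0]], "fingers": [0.6,0.6,0.6,0.6,0.6]}}

```text
time: 15.17
position: [0.6387, -0.0907, 0.2523]
orientation: [3.141, -0.425, 0.092]
ft_force: [-1.1, 0.7, -1.4]
width: 0.601
grip_force: 0.0
```

```bash
python3 p.py .554 .2626 .2317 pi -.4363 .095
```

```text
t 15.1667 pos [ 0.6387 -0.0907  0.2523] rpy [ 3.1414 -0.425   0.0924] F [-1.1482  0.6793 -1.3599] w 0.6014358814251602 g 0.0
turn [ 0.0106  0.0942 -0.0197] n 0.09686653914735911  shift [-1.3683 -8.9926 -0.0708] n 9.096360693627199  shift/row@0.95: [-0.1368 -0.8993 -0.0071] 10.0
```

>>> {"api": "step_arm", "payload": {"delta_pos": [[-0.14,-0.9,0],[-0.14,-0.9,0],[-0.14,-0.9,0],[-0.14,-0.9,0],[-0.14,-0.9,0]], "rot": [[0,0,0],[0,0,0],[0,0,0],[0,0,0],[0,0,0]], "fingers": [0.6,0.6,0.6,0.6,0.6]}}

```text
time: 15.58
position: [0.6043, 0.0871, 0.2449]
orientation: [3.138, -0.432, 0.094]
ft_force: [0.2, 0.0, -0.1]
width: 0.6
grip_force: 0.0
```

>>> {"api": "step_arm", "payload": {"delta_pos": [[-0.14,-0.9,0],[-0.14,-0.9,0],[-0.14,-0.9,0],[-0.14,-0.9,0],[-0.12,-0.9,0]], "rot": [[0,0,0],[0,0,0],[0,0,0],[0,0,0],[0,0,0]], "fingers": [0.6,0.6,0.6,0.6,0.6]}}

```text
time: 16.0
position: [0.5627, 0.2648, 0.2329]
orientation: [3.137, -0.433, 0.094]
ft_force: [0.6, 0.5, 0.3]
width: 0.601
grip_force: 0.0
```

>>> {"api": "step_arm", "payload": {"delta_pos": [[0,0,0],[0,0,0]], "rot": [[0,0,0],[0,0,0]], "fingers": [0.6,0.6]}}

```text
time: 16.17
position: [0.5626, 0.2649, 0.2323]
orientation: [3.137, -0.432, 0.098]
ft_force: [0.2, 0.3, -0.0]
width: 0.595
grip_force: 0.0
```

```bash
python3 p.py .554 .2626 .2317 pi -.4363 .095
```

```text
t 16.1667 pos [0.5626 0.2649 0.2323] rpy [ 3.137  -0.4323  0.0983] F [ 0.1939  0.3074 -0.0167] w 0.5952465099200345 g 0.0
turn [0.0272 0.0331 0.0247] n 0.04947525094516928  shift [-0.207   0.0376 -0.0786] n 0.22455285918460974  shift/row@0.95: [-0.207   0.0376 -0.0786] 1.0
```

>>> {"api": "step_arm", "payload": {"delta_pos": [[-0.2,0.04,-0.05],[0,0,0],[0,0,0]], "rot": [[0.03,0.03,0.02],[0,0,0],[0,0,0]], "fingers": [0.6,0.6,0.6]}}

```text
time: 16.42
position: [0.5542, 0.2584, 0.2306]
orientation: [-3.141, -0.436, 0.09]
ft_force: [0.0, -0.3, -0.6]
width: 0.601
grip_force: 0.0
```

```bash
python3 p.py .6005 .267 .132 pi -.4363 .095
```

```text
t 16.4167 pos [0.5542 0.2584 0.2306] rpy [-3.1408 -0.4359  0.0901] F [ 0.0237 -0.3387 -0.6042] w 0.601431902872191 g 0.0
turn [ 0.0105  0.003  -0.0371] n 0.03868889726251824  shift [ 0.0216 -0.1033  2.7302] n 2.7322744503674046  shift/row@0.95: [ 0.0072 -0.0344  0.9101] 3.0
```

>>> {"api": "step_arm", "payload": {"delta_pos": [[0,-0.08,0.3],[0,0,0.6],[0,0,0.6],[0,0,0.5],[0,0,0.4]], "rot": [[0,0,0],[0,0,0],[0,0,0],[0,0,0],[0,0,0]], "fingers": [0.6,0.6,0.6,0.6,0.6]}}

```text
time: 16.83
position: [0.5947, 0.2659, 0.1411]
orientation: [-3.141, -0.434, 0.091]
ft_force: [-0.2, 0.1, 1.1]
width: 0.604
grip_force: 0.0
```

>>> {"api": "step_arm", "payload": {"delta_pos": [[0,0,0.3],[0,0,0],[0,0,0],[0,0,0],[0,0,0]], "rot": [[0,0,0],[0,0,0],[0,0,0],[0,0,0],[0,0,0]], "fingers": [0.6,0.6,0.3,0,0]}}

```text
time: 17.25
position: [0.5998, 0.2678, 0.1341]
orientation: [-3.139, -0.438, 0.092]
ft_force: [-0.6, 0.2, 0.7]
width: 0.409
grip_force: 0.0
```

>>> {"api": "step_arm", "payload": {"delta_pos": [[0,0,0],[0,0,0],[0,0,0],[0,0,0],[0,0,0]], "rot": [[0,0,0],[0,0,0],[0,0,0],[0,0,0],[0,0,0]], "fingers": [0,0,0,0,0]}}

```text
time: 17.67
position: [0.5994, 0.2679, 0.1333]
orientation: [-3.139, -0.437, 0.092]
ft_force: [-0.7, 0.1, 2.3]
width: 0.15
grip_force: 20.0
```

>>> {"api": "step_arm", "payload": {"delta_pos": [[0,0,0],[0,0,0],[0,0,0]], "rot": [[0,0,0],[0,0,0],[0,0,0]], "fingers": [0,0,0]}}

```text
time: 17.92
position: [0.5995, 0.2679, 0.1332]
orientation: [-3.14, -0.437, 0.092]
ft_force: [-1.9, -0.2, 3.9]
width: 0.148
grip_force: 20.0
```

Gripped; retreat along the axis and turn upright.

>>> {"api": "step_arm", "payload": {"delta_pos": [[0,0,-0.3],[0,0,-0.6],[0,0,-0.8],[0,0,-0.8],[0,0,-0.6]], "rot": [[0,0,0],[0,0,0],[0,0,0],[0,0,0],[0,0,0]], "fingers": [0,0,0,0,0]}}

```text
time: 18.33
position: [0.5463, 0.2624, 0.2476]
orientation: [-3.14, -0.437, 0.092]
ft_force: [0.9, 1.0, -0.0]
width: 0.146
grip_force: 20.0
```

>>> {"api": "step_arm", "payload": {"delta_pos": [[0,0,-0.4],[0,0,0],[0,0,0],[0,0,0],[0,0,0]], "rot": [[0,0,0],[0,-0.9,0],[0,-0.9,0],[0,-0.9,0],[0,-0.9,0]], "fingers": [0,0,0,0,0]}}

```text
time: 18.75
position: [0.5397, 0.2619, 0.2614]
orientation: [-3.139, -0.001, 0.094]
ft_force: [1.1, -0.5, -1.1]
width: 0.148
grip_force: 20.0
```

```bash
python3 p.py .6185 .0605 .265 pi 0 .09
```

```text
t 18.75 pos [0.5397 0.2619 0.2614] rpy [-3.1391 -0.0006  0.0937] F [ 1.0967 -0.5085 -1.0983] w 0.1484135385681113 g 19.99449849128723
turn [-0.0208 -0.0052  0.0307] n 0.037433108134296955  shift [ 1.5106  5.192  -0.0891] n 5.408062348292464  shift/row@0.95: [ 0.2518  0.8653 -0.0148] 6.0
```

>>> {"api": "step_arm", "payload": {"delta_pos": [[0.25,0.865,-0.015],[0.25,0.865,-0.015],[0.25,0.865,-0.015],[0.25,0.865,-0.015],[0.25,0.865,-0.015]], "rot": [[-0.02,0,0.03],[0,0,0],[0,0,0],[0,0,0],[0,0,0]], "fingers": [0,0,0,0,0]}}

```text
time: 19.17
position: [0.6054, 0.0924, 0.263]
orientation: [3.14, -0.003, 0.09]
ft_force: [0.9, 0.5, -0.5]
width: 0.15
grip_force: 20.0
```

>>> {"api": "step_arm", "payload": {"delta_pos": [[0.25,0.865,0],[0,0,0],[0,0,0]], "rot": [[0,0,0],[0,0,0],[0,0,0]], "fingers": [0,0,0]}}

```text
time: 19.42
position: [0.6186, 0.0588, 0.2628]
orientation: [3.141, -0.003, 0.086]
ft_force: [-0.3, 0.8, -1.1]
width: 0.143
grip_force: 20.0
```

```bash
python3 m.py;python3 p.py .6185 .0605 .2 pi 0 .09
```

```text
scene 119 tcp [0.6186 0.0588 0.2628]
 mean [0.6234 0.0575 0.2081] dir [ 0.0085 -0.0106  0.9999] zlo 0.1563138256882044 off@mid [ 0.0048 -0.0013] at foot [ 0.0044 -0.0008]
top 0 tcp [0.6186 0.0588 0.2628]
t 19.5167 pos [0.6181 0.061  0.263 ] rpy [ 3.1412 -0.0034  0.0891] F [-0.6119  1.099  -0.2582] w 0.14737213096486487 g 19.99513953924179
turn [ 0.003  -0.0285 -0.0073] n 0.02959490023417217  shift [0.0085 0.0137 1.5742] n 1.5742927486193559  shift/row@0.95: [0.0043 0.0069 0.7871] 2.0
```

>>> {"api": "step_arm", "payload": {"delta_pos": [[-0.04,0.01,0.3],[0,0,0.5],[0,0,0.5],[0,0,0.3],[0,0,0]], "rot": [[0,-0.03,0],[0,0,0],[0,0,0],[0,0,0],[0,0,0]], "fingers": [0,0,0,0,0]}}

```text
time: 19.93
position: [0.6144, 0.0612, 0.1951]
orientation: [3.141, 0.007, 0.091]
ft_force: [0.2, -0.1, -0.8]
width: 0.147
grip_force: 20.0
```

>>> {"api": "step_arm", "payload": {"delta_pos": [[0,0,0.3],[0,0,0.5],[0,0,0.5],[0,0,0.4],[0,0,0.2]], "rot": [[0,0,0],[0,0,0],[0,0,0],[0,0,0],[0,0,0]], "fingers": [0,0,0,0,0]}}

```text
time: 20.35
position: [0.616, 0.0608, 0.1213]
orientation: [3.141, 0.002, 0.091]
ft_force: [-0.6, 0.3, -1.1]
width: 0.146
grip_force: 20.0
```

>>> {"api": "step_arm", "payload": {"delta_pos": [[0,0,0],[0,0,0]], "rot": [[0,0,0],[0,0,0]], "fingers": [0,0]}}

```text
time: 20.52
position: [0.6176, 0.0605, 0.1235]
orientation: [3.141, -0.001, 0.09]
ft_force: [1.1, 0.3, -0.2]
width: 0.151
grip_force: 20.0
```

>>> {"api": "step_arm", "payload": {"delta_pos": [[0,0,0.1],[0,0,0.08],[0,0,0],[0,0,0],[0,0,0]], "rot": [[0,0,0],[0,0,0],[0,0,0],[0,0,0],[0,0,0]], "fingers": [0,0,0,0.3,0.6]}}

```text
time: 20.93
position: [0.6176, 0.0599, 0.1162]
orientation: [3.141, -0.002, 0.089]
ft_force: [-0.1, 0.6, 0.3]
width: 0.263
grip_force: 0.0
```

>>> {"api": "step_arm", "payload": {"delta_pos": [[0,0,0],[0,0,0],[0,0,0],[0,0,0],[0,0,0]], "rot": [[0,0,0],[0,0,0],[0,0,0],[0,0,0],[0,0,0]], "fingers": [0.6,0.6,0.6,0.6,0.6]}}

```text
time: 21.35
position: [0.6174, 0.0599, 0.1158]
orientation: [3.141, -0.001, 0.089]
ft_force: [-0.9, 0.1, 0.0]
width: 0.592
grip_force: 0.0
```

>>> {"api": "step_arm", "payload": {"delta_pos": [[0,0,-0.5],[0,0,-0.8],[0,0,-0.8],[0,0,-0.8],[0,0,-0.6]], "rot": [[0,0,0],[0,0,0],[0,0,0],[0,0,0],[0,0,0]], "fingers": [0.6,0.6,0.6,0.6,0.6]}}

```text
time: 21.77
position: [0.6178, 0.0601, 0.2588]
orientation: [3.141, -0.004, 0.089]
ft_force: [1.2, 0.2, -0.4]
width: 0.601
grip_force: 0.0
```

>>> {"api": "step_arm", "payload": {"delta_pos": [[-0.8,0,-0.2],[-0.9,0,0],[-0.9,0,0],[0,0,0],[0,0,0]], "rot": [[0,0,0],[0,0,0],[0,0,0],[0,0,0],[0,0,0]], "fingers": [0.6,0.6,0.6,0.6,0.6]}}

```text
time: 22.18
position: [0.5123, 0.0507, 0.2643]
orientation: [3.141, -0.002, 0.089]
ft_force: [1.5, -0.1, -0.7]
width: 0.602
grip_force: 0.0
```

Run:
```python
from h import *
from workcell import *
np.set_printoptions(precision=4,suppress=True)
d=get_image("scene");P=cloud(d);
for x,y in((.643,-.091),(.616,.06)):
    q=P.reshape(-1,3);k=(np.hypot(q[:,0]-x,q[:,1]-y)<.04)&(q[:,2]>.095)&(q[:,2]<.2);q=q[k]
    b=np.linalg.svd(q-q.mean(0))[2][0];print(len(q),q.mean(0),b,q[:,2].max())
q=P[140:240,160:215].reshape(-1,3);q=q[(q[:,2]>.228)&(q[:,2]<.25)];print(q.mean(0),q.min(0),q.max(0))
cv2.imwrite("pics/h.png",cv2.resize(d["frame"][110:310,140:410],None,fx=2.9,fy=2.9)[:,:,::-1])
```

```text
89 [ 0.6476 -0.0926  0.1376] [-0.0302 -0.0147  0.9994] 0.1802220515181786
83 [0.6218 0.0584 0.1363] [-0.0579 -0.002   0.9983] 0.1782214614826958
[ 0.5636 -0.3081  0.2328] [ 0.5146 -0.3359  0.2281] [ 0.6347 -0.2842  0.2428]
```

View pics/h.png

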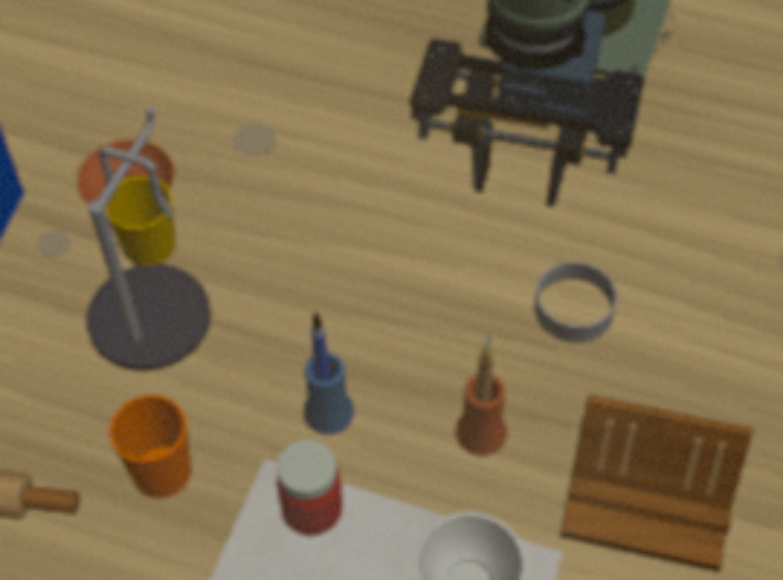

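The shaper stands in the blue jar at (322,370), the loop tool stands in the terracotta jar at (485,390), and the pail hangs on the hook at (140,210). The bystanders haven't moved and the robot is clear of everything.

```bash
python3 -c "
from workcell import *
print(close_job())"
```

```text
the job is handed in; nothing more can be done
None
```

I handed the job in at about 22 s: in the last image both tools stand handle end down in their jars, the pail hangs by its bail on the hook, and the jars and bystanders look undisturbed; no verdict came back.

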